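# Tip out the purple bin and kit a pinion

## Task

Swing the purple tilt bin forward until it is fully open, take the steel pinion out of its mouth and lower it into the green kitting tray, setting it down on the tray's floor rather than dropping it. Leave the purple bin tipped open and both blue bins shut.

Things in the scene. Friction and masses are not known exactly. Their poses are not given: they have to be found in the camera images.
- purple_bin (a joint): Angle of the purple tilt bin, one of three 185 mm apart in a rack (two are blue). 0 = shut, 0.7 = fully open on its stop, top swung forward and down to the robot. Stiff hinge (0.2 N m): stays where left. Bin 130 mm wide, 80 tall, 80 deep, walls 5, inside width 122. Shut, a fixed grey hood, its top 13 mm above the handle, covers the mouth from 22 mm behind the panel's face.
- purple_handle (a point): Centre of the purple bin's handle bar: 10 mm thick, 100 long, legs at both ends, 60 mm in front of the panel, 4 mm below its top. Gap behind it 55 x 90 mm, open above and below: hook down into it with closed fingers, or pinch the bar; come clear of the bar before lifting out, as rubbing drags it back up. Frame turns with the bin: x into the rack (when shut), y along bar and hinge, z up.
- purple_hinge (a point): Middle of the purple bin's hinge line, the lower front edge of its panel; 60 mm along +x and 76 mm along -z of the handle's frame, at every angle. It stays put; the handle swings around it, up to 0.7 rad. Axes as the handle's.
- pinion: Steel pinion in the purple bin, origin at its centre: toothed middle 32 mm across and 32 long, hubs 24 mm across, 48 long over its flat ends, 150 to 310 g. Its y axis is its length, along the bin's width; it can roll about it. With the bin open it lies in the V between bin floor and panel, above the hinge, 25 mm or more free beyond each end: grip it across the ends from above.
- kit_tray: Green open tray fixed to the bench, left or right of the rack (a cardboard carton of brass bushes stands on the other side). Origin at the centre of its underside, on the bench; 160 mm along its x, 130 along its y, 35 tall, walls and floor 4 mm.
- blue_a_bin (a joint): Angle of one blue tilt bin, built as the purple one; 0 = shut.
- blue_b_bin (a joint): Angle of the other blue tilt bin; 0 = shut.
There are look-alikes about, which are no part of the job. There is more than one size of the kit_tray; the one meant has the size given above.

How it is judged:
By the outcome, as a careful person would: the job done as asked, in the order asked, and still so for the second after the job is handed in, with the robot touching nothing.
It also fails if it takes over 54 s, if anything falls off the work surface, if the arm or the gripper's body presses on something with over 40 N, if the wrist force passes 120 N, or if a joint passes its speed limit or range.

## Robot

A 7-joint arm with a two-finger parallel gripper is mounted at the origin on the work surface. World frame = base frame: x ahead of the robot, y to its left, z up, the work surface at z = 0. Lengths are in mm, angles in rad, forces in N, time in s.
With the tool pointing down it reaches from about 425 to 875 mm from the base axis. Payload 8.4 kg.
Tool frame: the origin (TCP) lies between the finger pads; the fingertips stand nose_length ahead of it and the grasp point (between the pads) lies 6 mm ahead of it (nose_length is the distance from the TCP to the fingertips, in mm); z points along the fingers, y is the line along which they close (so a half turn about z gives the same grasp; the last joint's range is limited). The gripper opens to 87 mm and grips with 3 to 60 N. Pads are 19 mm wide; open, the fingers measure 117 mm over their backs; the gripper's body (75 mm by 190 mm) begins 51 mm behind the grasp point.
Start: joints at [-1.44, 0.333, 0.04, 1.465, -0.013, 1.343, -0.059], TCP at [148.063, 632.884, 247.546] pointing down, gripper open.
Joint ranges: [-2.58, 2.58], [-0.38, 2.09], [-1.3, 1.39], [0.25, 2.4], [-1.5, 4.64], [0.08, 2.09], [-2.65, 2.65]. Speed limits (rad/s): [2.22, 2.22, 2.79, 2.79, 3.14, 3.14, 3.14].

## Interface

Orientations are given as a rotation vector (axis times angle).
In Python, from bench import * gives the robot as it stands. The module is installed in compiled form; this text tells all that it offers.
- The arm moves only by the tool send_rows, never from a script. Its argument "increments" is a list of rows, each a list of 3 entries, a list of its own where there are three numbers: the opening, from 0 (shut) to 1 (fully open), then the shift along the tool's x, y, z in mm, then the turn about the tool's z in degrees. In form: [[claw, [tx, ty, tz], yaw], ...]. A call has 1 to 8 rows; each row shifts and turns the commanded pose from where the row before left it, along the tool's axes as they then stand; what a row does not reach is not made up. A row lasts 1/10 s, in which the tool goes at most 50 mm and 8.59 degrees, less where a joint would pass 70% of its speed; a pose out of reach is approached as far as the arm can. A call with a gripper value outside its range is refused whole. The fingers move at their own pace and stop on an object; "newtons" is the grip in N (left out, the last holds). Time passes only in rows, so rows that do not move let the fingers close. It gives the time, the measured TCP pose, the force, the opening and the grip force at its end, in the units of the state.
- get_obs(): the state, without advancing time (a new reading comes with each control period).
- read_camera(name): name is "side" or "top" or "wrist"; returns a dict with "img" (420x560x3 uint8, red, green, blue), "camera_matrix" (3x3 intrinsics, pixels), "world_to_cam" (4x4, takes a point from world to camera coordinates). Camera axes: x right, y up, looking along -z (the intrinsics and any distortion apply to the point x, -y, -z); pixel columns grow to the right and rows downward; lengths in mm; the calibration is good to about 2 mm. A picture is of the moment at which its call begins. There is no depth.
- hand_in(): hands the job in; it is judged then, once.
The state is a dict: "time": time; "qpos": joint angles; "dq": joint speeds; "effort": joint torques, N m; "ee_pos": TCP position; "tool_rot": TCP orientation; "wrist_force": force on the tool from outside, world axes, zero at the start; "ft_torque": the same for the moment, N m; "grip_width": finger opening in mm; "grasp_force": force on a finger pad.
Only numpy, scipy, OpenCV 4.12 (cv2) and the standard library are available. Lean on these libraries where they do the work, as an engineer would, in place of code of your own. Each camera call takes 0.05 s, during which the arm holds its last target. There are 200 camera calls.

## Working session

There is one attempt and no reset: what is moved stays moved. The work goes in short steps, Python scripts to look and compute and a tool call to move; the robot and the scene stay as the last step left them, time stands still between calls to the robot, and variables do not carry over. Pictures are saved under pics/ and viewed, at most 11 in all, crops included, and the job is handed in when it is done.

Besides the shell and the picture viewer there is one more tool, called by a JSON object that holds its "method" and its "body". send_rows: Moves the arm, as the interface text tells. Its arguments: {"type":"object","properties":{"increments":{"type":"array","items":{"type":"array"}},"newtons":{"type":"number"}},"required":["increments"]}

```bash
mkdir -p pics
cat > h.py <<'E'
from bench import *
import numpy as np, cv2
def snap(n,f=None):
    d=read_camera(n)
    if f: cv2.imwrite('pics/'+f,d['img'][:,:,::-1])
    return d
def ray(d,u,v):
    K=np.array(d['camera_matrix']);T=np.array(d['world_to_cam'])
    r=np.linalg.inv(K)@[u,v,1.]; r=r*[1,-1,-1]
    return -T[:3,:3].T@T[:3,3], T[:3,:3].T@r
def at(d,u,v,z,ax=2):
    o,r=ray(d,u,v); return o+r*(z-o[ax])/r[ax]
def proj(d,p):
    K=np.array(d['camera_matrix']);T=np.array(d['world_to_cam'])
    c=T[:3,:3]@np.array(p,float)+T[:3,3]; q=K@(c*[1,-1,-1]); return q[:2]/q[2]
def tri(ds):
    A=np.zeros((3,3));b=np.zeros(3)
    for d,u,v in ds:
        o,r=ray(d,u,v);r=r/np.linalg.norm(r);P=np.eye(3)-np.outer(r,r);A+=P;b+=P@o
    return np.linalg.solve(A,b)
E
python3 - <<'E'
from h import *
a=snap('top');b=snap('side')
cv2.imwrite('pics/a.png',cv2.resize(np.hstack([a['img'],b['img']]),(800,300),interpolation=cv2.INTER_AREA)[:,:,::-1])
cv2.imwrite('pics/top.png',a['img'][:,:,::-1]);cv2.imwrite('pics/side.png',b['img'][:,:,::-1])
for d in(a,b):print(np.round(d['camera_matrix'],1).tolist(),np.round(d['world_to_cam'],3).tolist(),d.keys())
o=get_obs();print(o)
E
```

```text
[[543.0, 0.0, 286.5], [0.0, 543.0, 208.0], [0.0, 0.0, 1.0]] [[-0.016, -1.0, -0.015, 53.296], [0.998, -0.017, 0.065, -465.214], [-0.065, -0.014, 0.998, -1451.052], [0.0, 0.0, 0.0, 1.0]] dict_keys(['img', 'camera_matrix', 'world_to_cam'])
[[422.2, 0.0, 283.3], [0.0, 422.2, 212.2], [0.0, 0.0, 1.0]] [[0.981, -0.192, 0.015, -431.623], [0.132, 0.727, 0.673, -167.121], [-0.14, -0.659, 0.739, -1289.554], [0.0, 0.0, 0.0, 1.0]] dict_keys(['img', 'camera_matrix', 'world_to_cam'])
{'time': 0.1, 'qpos': array([-1.44018351,  0.33382322,  0.03988904,  1.46617184, -0.01338313,
        1.3432899 , -0.05852186]), 'dq': array([ 0.00012275, -0.00091778,  0.00106805, -0.00343566, -0.00013114,
        0.00062827,  0.00054166]), 'effort': array([ 4.41464406e-03, -6.57809329e+01,  1.34018116e+00, -4.04706645e+01,
       -5.98625676e-02,  4.10113111e-02,  7.81701488e-05]), 'ee_pos': array([148.01766026, 632.53216958, 246.76479322]), 'tool_rot': array([-3.60265210e-01, -3.12081875e+00,  2.23948862e-03]), 'wrist_force': array([ 0.56035331, -0.65928963, -0.58631694]), 'ft_torque': array([-0.01057867, -0.01155512,  0.02556425]), 'grasp_force': 0.0, 'grip_width': 87.16962229124752}
```

View pics/top.png

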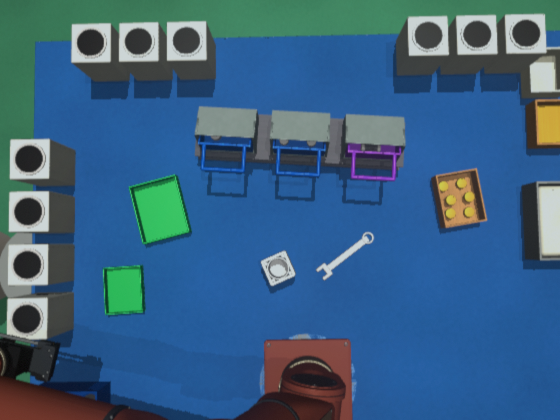

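View pics/side.png

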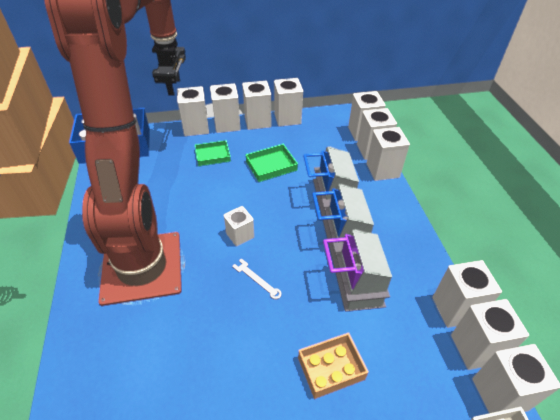

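Top view: the rack is at top centre, with the purple bin on the right (handle near (374,179)). There are two green trays, at (159,209) and (124,290). The carton of bushes is at (460,198). I'll enlarge and measure.

```bash
cat > m.py <<'E'
from h import *
a=snap('top');b=snap('side')
c1=cv2.resize(a['img'][95:195,330:420],None,fx=4.4,fy=4.4,interpolation=cv2.INTER_CUBIC)
c2=cv2.resize(b['img'][225:315,310:400],None,fx=4,fy=4,interpolation=cv2.INTER_CUBIC)
c3=cv2.resize(a['img'][165:325,90:200],None,fx=2.5,fy=2.5,interpolation=cv2.INTER_CUBIC)
im=np.zeros((600,800,3),np.uint8);im[:440,:396]=c1[:440,:396];im[:360,400:760]=c2;
im2=c3
cv2.imwrite('pics/crop.png',im[:,:,::-1]);cv2.imwrite('pics/trays.png',im2[:,:,::-1])
hsv=cv2.cvtColor(a['img'],cv2.COLOR_RGB2HSV)
m=cv2.inRange(hsv,(50,150,100),(70,255,255));m[:, :85]=0;m[:110]=0
for c in cv2.findContours(m,0,2)[0]:
    if cv2.contourArea(c)>300:
        q=cv2.boxPoints(cv2.minAreaRect(c)); P=np.array([at(a,u,v,35) for u,v in q]);
        print(q.round(1).tolist(),P.round(0).tolist(),[np.linalg.norm(P[i]-P[i-1]).round() for i in range(4)],P.mean(0).round())
E
python3 m.py
```

```text
[[106.5, 269.79998779296875], [139.8000030517578, 268.0], [142.0, 310.29998779296875], [108.69999694824219, 312.1000061035156]] [[308.0, 527.0, 35.0], [311.0, 438.0, 35.0], [200.0, 432.0, 35.0], [197.0, 520.0, 35.0]] [np.float64(112.0), np.float64(89.0), np.float64(112.0), np.float64(89.0)] [254. 479.  35.]
[[133.3000030517578, 190.1999969482422], [175.89999389648438, 179.5], [188.89999389648438, 231.8000030517578], [146.39999389648438, 242.39999389648438]] [[519.0, 456.0, 35.0], [546.0, 341.0, 35.0], [406.0, 307.0, 35.0], [379.0, 420.0, 35.0]] [np.float64(145.0), np.float64(118.0), np.float64(145.0), np.float64(117.0)] [463. 381.  35.]
```

View pics/crop.png

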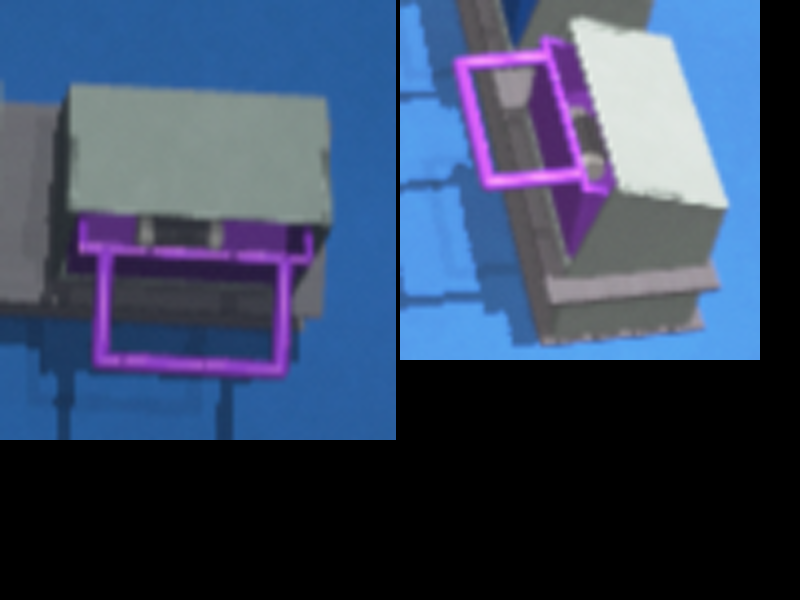

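View pics/trays.png

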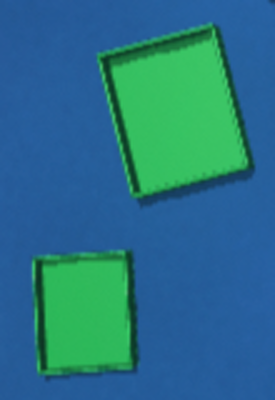

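The crop shows two trays. The larger one, centred at (160,210), measures about 161x126 mm and is the one meant. The one at (124,290) measures about 112x89 mm and is too small. In the purple bin, the pinion lies under the hood at about (371,148), and the bar runs from (353,177) to (394.5,179).

```bash
cat > m2.py <<'E'
from h import *
a=snap('top');b=snap('side')
L=tri([(a,353.6,177.5),(b,325.5,240.5)]);R=tri([(a,394.5,179.3),(b,332.3,271)])
print('bar',L.round(1),R.round(1),np.linalg.norm(L-R))
y=(L-R)/np.linalg.norm(L-R); x=np.array([y[1],-y[0],0]);x/=np.linalg.norm(x)
C=(L+R)/2; print('C',C,'xdir',x,'yaw',np.degrees(np.arctan2(x[1],x[0])),'hinge',C+60*x-[0,0,76])
q=np.array([(97,56),(213,22),(253,172),(137,202)])/2.5+[90,165]
P=np.array([at(a,u,v,35) for u,v in q]);print(P.round(),[np.linalg.norm(P[i]-P[i-1]).round() for i in range(4)],P.mean(0))
from scipy.spatial.transform import Rotation as Ro
o=get_obs();print(Ro.from_rotvec(o['tool_rot']).as_matrix().round(3))
E
python3 m2.py
```

```text
bar [ 530.5 -121.5  158.8] [ 523.6 -221.2  156.2] 99.94870987538678
C [ 527.05490602 -171.37887091  157.50759942] xdir [ 0.99760773 -0.06912894  0.        ] yaw -3.9639581020293995 hinge [ 586.91137001 -175.52660746   81.50759942]
[[527. 468.  35.]
 [562. 343.  35.]
 [400. 300.  35.]
 [370. 425.  35.]] [np.float64(163.0), np.float64(130.0), np.float64(167.0), np.float64(128.0)] [464.70825949 383.94081993  35.        ]
[[-0.974  0.228 -0.   ]
 [ 0.228  0.974 -0.001]
 [-0.    -0.001 -1.   ]]
```

{"method": "send_rows", "body": {"increments": [[0,[0,0,0],-4.6],[0,[0,0,0],-4.6],[0,[-36,-24,0],0],[0,[-36,-24,0],0],[0,[-36,-24,0],0],[0,[-36,-24,0],0],[0,[-36,-24,0],0],[0,[-36,-24,0],0]]}}

```text
time: 1.1
ee_pos: [354.8, 473.0, 247.7]
tool_rot: [0.109, 3.14, 0.001]
wrist_force: [0.5, 1.1, 0.4]
grip_width: 30.9
grasp_force: 0.0
```

```bash
cat > go.py <<'E'
import sys
from h import *
from scipy.spatial.transform import Rotation as Ro
o=get_obs();M=Ro.from_rotvec(o['tool_rot']).as_matrix();p=o['ee_pos']
print('t',o['time'],'p',p.round(1),'toolx deg',np.degrees(np.arctan2(M[1,0],M[0,0])).round(2),'tilt',M[2,2].round(4),'F',o['wrist_force'].round(1),'w',round(o['grip_width'],1),'gf',o['grasp_force'])
if len(sys.argv)>3: print('tool delta',(M.T@(np.array(sys.argv[1:4],float)-p)).round(1))
E
python3 go.py 554 -173 230
```

```text
t 1.1 p [354.8 473.  247.7] toolx deg 176.03 tilt -1.0 F [0.5 1.1 0.4] w 30.9 gf 0.0
tool delta [-243.4 -630.7   17.6]
```

{"method": "send_rows", "body": {"increments": [[0,[-15,-40,0],0],[0,[-15,-40,0],0],[0,[-15,-40,0],0],[0,[-15,-40,0],0],[0,[-15,-40,0],0],[0,[-15,-40,0],0],[0,[-15,-40,0],0],[0,[-15,-40,0],0]]}}

```text
time: 1.9
ee_pos: [451.4, 145.0, 247.8]
tool_rot: [0.109, 3.139, 0.001]
wrist_force: [0.2, 0.7, 0.1]
grip_width: 0.2
grasp_force: 0.0
```

{"method": "send_rows", "body": {"increments": [[0,[-15,-40,0],0],[0,[-15,-40,0],0],[0,[-15,-40,0],0],[0,[-15,-40,0],0],[0,[-15,-40,0],0],[0,[-15,-40,0],0],[0,[-15,-40,0],0],[0,[-10,-20,0],0]]}}

```text
time: 2.7
ee_pos: [545.0, -164.6, 247.9]
tool_rot: [0.114, 3.139, -0.002]
wrist_force: [0.7, 0.7, -0.6]
grip_width: 0.8
grasp_force: 0.0
```

```bash
python3 go.py 554 -173 163.5; python3 -c "
from h import *
a=snap('wrist','w1.png')
for p in [(527,-171.4,157.5),(530.5,-121.5,157.5),(523.6,-221.2,157.5),(589.5,-175.7,111)]: print(p,proj(a,p).round())
print(np.round(a['world_to_cam'],3).tolist())"
```

```text
t 2.7 p [ 545.  -164.6  247.9] toolx deg 175.83 tilt -1.0 F [ 0.7  0.7 -0.6] w 0.8 gf 0.0
tool delta [-9.5 -7.6 84.4]
(527, -171.4, 157.5) [261. 205.]
(530.5, -121.5, 157.5) [331. 205.]
(523.6, -221.2, 157.5) [191. 205.]
(589.5, -175.7, 111) [263. 257.]
[[0.072, 0.997, -0.001, 125.284], [-0.951, 0.068, -0.301, 566.379], [-0.3, 0.023, 0.954, -222.616], [0.0, 0.0, 0.0, 1.0]]
```

View pics/w1.png

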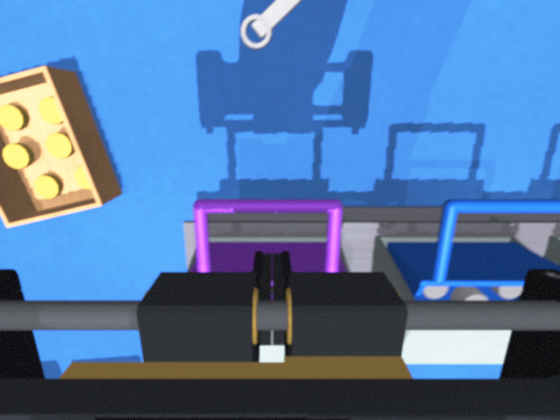

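The wrist view shows the purple bar at row 206, columns 200–337, within about 5 mm of the prediction. The closed fingertips are at (272,253), lined up over the gap behind it.

```bash
python3 -c "
from h import *
a=snap('wrist')
o=get_obs();p=o['ee_pos']
for n in (8,12,16,20,25,30): print(n,proj(a,p+[-9.5,.5,-n]).round(),proj(a,p+[9.5,.5,-n]).round())"
```

```text
8 [276. 267.] [279. 301.]
12 [276. 263.] [279. 297.]
16 [276. 260.] [279. 293.]
20 [276. 256.] [279. 289.]
25 [276. 252.] [278. 284.]
30 [276. 248.] [278. 279.]
```

{"method": "send_rows", "body": {"increments": [[0,[-9,-4,0],0],[0,[0,0,20],0],[0,[0,0,20],0],[0,[0,0,20],0],[0,[0,0,20],0],[0,[0,0,4],0],[0,[0,0,0],0]]}}

```text
time: 3.5
ee_pos: [553.9, -164.0, 163.3]
tool_rot: [-0.106, -3.139, -0.001]
wrist_force: [-0.7, -0.1, 0.4]
grip_width: 0.4
grasp_force: 0.0
```

{"method": "send_rows", "body": {"increments": [[0,[7,0,0],0],[0,[7,0,0],0],[0,[4,0,3],0],[0,[4,0,3],0],[0,[3.5,0,3.5],0],[0,[3.5,0,3.5],0],[0,[3,0,4],0],[0,[3,0,4],0]]}}

```text
time: 4.3
ee_pos: [522.0, -162.7, 144.5]
tool_rot: [0.107, 3.131, -0.001]
wrist_force: [13.5, -1.0, -5.2]
grip_width: 0.4
grasp_force: 6.6
```

{"method": "send_rows", "body": {"increments": [[0,[3,0,4],0],[0,[3,0,4],0],[0,[2,0,4],0],[0,[2,0,4],0],[0,[2,0,4.5],0],[0,[2,0,4.5],0],[0,[2,0,4],0],[0,[0,0,0],0]]}}

```text
time: 5.1
ee_pos: [509.5, -161.7, 116.7]
tool_rot: [0.106, 3.124, -0.003]
wrist_force: [23.6, -2.4, -8.6]
grip_width: 0.6
grasp_force: 11.5
```

```bash
python3 go.py; python3 -c "
from h import *
b=snap('side');a=snap('top')
im=np.hstack([cv2.resize(b['img'][210:320,290:410],None,fx=4,fy=4,interpolation=2)[:400,:400],cv2.resize(a['img'][100:200,320:420],None,fx=4,fy=4,interpolation=2)])
cv2.imwrite('pics/s2.png',im[:,:,::-1])"
```

```text
t 5.1 p [ 509.5 -161.7  116.7] toolx deg 176.12 tilt -0.9999 F [23.6 -2.4 -8.6] w 0.6 gf 11.547806113958359
```

View pics/s2.png

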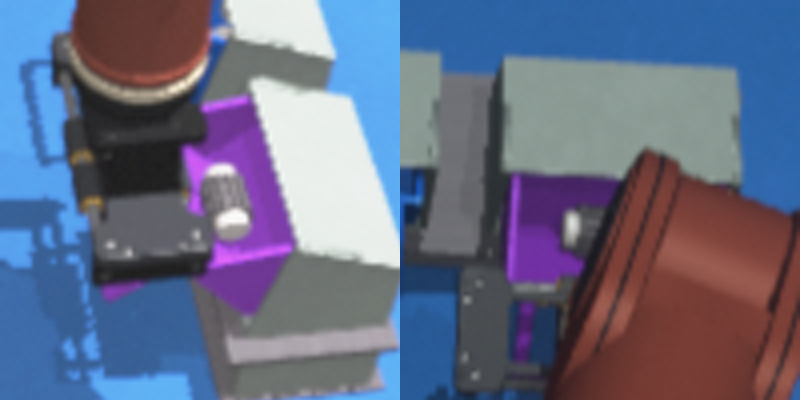

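The bin is swung well open, with the pinion visible in the V. I'll come clear of the bar, then press it down from above onto the stop.

{"method": "send_rows", "body": {"increments": [[0,[-8,0,0],0],[0,[-9,0,0],0],[0,[0,0,0],0],[0,[0,0,-20],0],[0,[0,0,-20],0],[0,[0,0,-20],0],[0,[15,0,0],0],[0,[14,0,0],0]]}}

```text
time: 6.0
ee_pos: [490.2, -161.1, 173.9]
tool_rot: [-0.11, -3.14, 0.0]
wrist_force: [-1.0, 0.2, 0.2]
grip_width: 0.2
grasp_force: 0.0
```

{"method": "send_rows", "body": {"increments": [[0,[0,0,0],0],[0,[0,0,15],0],[0,[0,0,12],0],[0,[0,0,6],0],[0,[0,0,4],0],[0,[0,0,3],0],[0,[0,0,0],0]]}}

```text
time: 6.7
ee_pos: [490.9, -160.9, 133.3]
tool_rot: [-0.109, -3.139, 0.0]
wrist_force: [0.6, -1.0, 0.2]
grip_width: 0.2
grasp_force: 0.0
```

{"method": "send_rows", "body": {"increments": [[0,[0,0,3],0],[0,[0,0,3],0],[0,[0,0,0],0]]}}

```text
time: 7.0
ee_pos: [490.9, -160.7, 127.4]
tool_rot: [-0.109, -3.14, 0.0]
wrist_force: [-0.0, -0.6, 0.4]
grip_width: 0.4
grasp_force: 0.0
```

{"method": "send_rows", "body": {"increments": [[0,[0,0,2],0],[0,[0,0,2],0],[0,[0,0,0],0]]}}

```text
time: 7.3
ee_pos: [491.2, -160.9, 125.2]
tool_rot: [0.109, 3.139, 0.002]
wrist_force: [-8.7, 1.6, 23.6]
grip_width: 0.6
grasp_force: 11.6
```

Firm contact at 125 mm with 24 N: the bin is on its stop. I'll lift off, open and look at the pinion.

{"method": "send_rows", "body": {"increments": [[0,[0,0,-20],0],[0,[0,0,-35],0],[0,[0,0,-35],0],[1,[0,0,-35],0],[1,[-40,-2,0],0],[1,[-45,-2,0],0],[1,[-45,0,0],0],[1,[0,0,0],0]]}}

```text
time: 8.1
ee_pos: [624.5, -171.6, 244.8]
tool_rot: [-0.102, -3.136, 0.004]
wrist_force: [-0.5, 0.7, -0.4]
grip_width: 32.3
grasp_force: 0.0
```

{"method": "send_rows", "body": {"increments": [[1,[0,0,0],0],[1,[0,0,0],0]]}}

```text
time: 8.3
ee_pos: [619.5, -174.4, 248.7]
tool_rot: [-0.111, -3.139, 0.0]
wrist_force: [0.1, -0.8, 0.3]
grip_width: 48.3
grasp_force: 0.0
```

```bash
python3 go.py 589.5 -172 200; python3 -c "
from h import *
a=snap('wrist','w2.png');
for p in [(589.5,-148,111),(589.5,-196,111),(493,-169,101),(609,-173,170),(587,-171,81)]: print(p,proj(a,p).round())"
```

```text
t 8.3 p [ 619.5 -174.4  248.7] toolx deg 175.96 tilt -1.0 F [ 0.1 -0.8  0.3] w 48.3 gf 0.0
tool delta [30.1  0.3 48.7]
(589.5, -148, 111) [301. 173.]
(589.5, -196, 111) [244. 177.]
(493, -169, 101) [267.  51.]
(609, -173, 170) [273. 219.]
(587, -171, 81) [273. 166.]
```

View pics/w2.png

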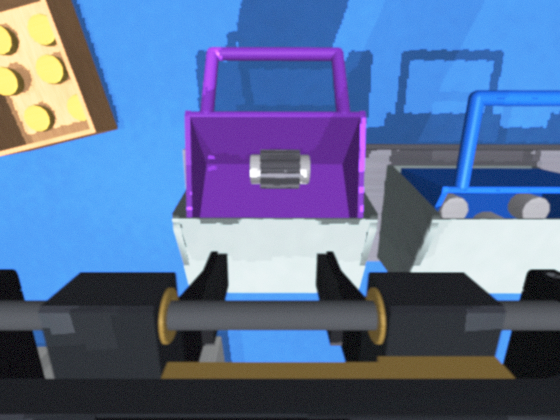

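The wrist view shows the open bin with the pinion ends at (249,168) and (310,168), clear of both side walls. The finger midplane is at column 272.5, so the pinion is about 5.5 mm further along tool +y.

```bash
python3 -c "
from h import *
b=snap('side');a=snap('top');w=snap('wrist')
print(at(b,346.6,260.3,-169,1), at(w,279.5,168.5,111),at(w,279.5,168.5,116))
# top view now
im=np.hstack([cv2.resize(b['img'][220:320,310:410],None,fx=4,fy=4,interpolation=2),cv2.resize(a['img'][100:200,320:420],None,fx=4,fy=4,interpolation=2)])
cv2.imwrite('pics/s3.png',im[:,:,::-1])
print(proj(b,(589.5,-169,111)),proj(a,(589.5,-169,111)),np.round(w['camera_matrix'],1).tolist())"
```

```text
[ 584.40699106 -169.          117.29566927] [ 584.87330537 -164.98305619  111.        ] [ 584.0038279  -165.04900658  116.        ]
[348.06848833 261.35820388] [369.91139131 155.52580588] [[328.6, 0.0, 271.7], [0.0, 328.6, 213.4], [0.0, 0.0, 1.0]]
```

View pics/s3.png

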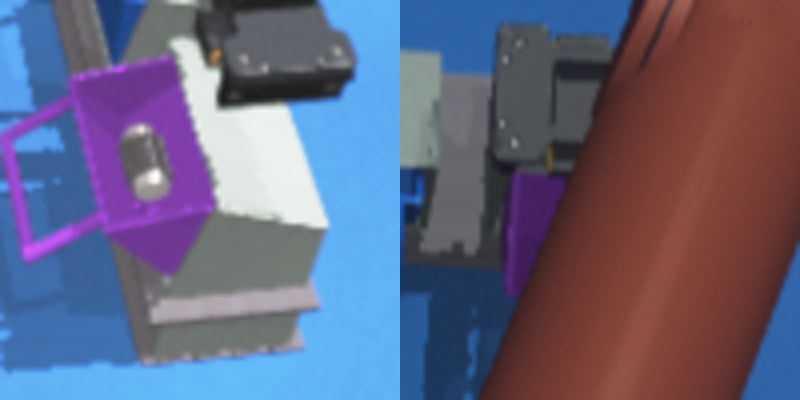

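{"method": "send_rows", "body": {"increments": [[0.76,[17,3,0],0],[0.76,[17.5,2.5,0],0],[0.76,[0,0,25],0],[0.76,[0,0,25],0],[0.76,[0,0,25],0],[0.76,[0,0,20],0],[0.76,[0,0,5],0],[0.76,[0,0,0],0]]}}

```text
time: 9.3
ee_pos: [586.0, -165.7, 148.7]
tool_rot: [-0.109, -3.139, -0.001]
wrist_force: [0.5, 0.1, -0.2]
grip_width: 66.2
grasp_force: 0.0
```

```bash
python3 go.py 585 -169 129; python3 -c "
from h import *
w=snap('wrist','w3.png')"
```

```text
t 9.3 p [ 586.  -165.7  148.7] toolx deg 176.03 tilt -1.0 F [ 0.5  0.1 -0.2] w 66.2 gf 0.0
tool delta [ 0.7 -3.4 19.7]
```

View pics/w3.png

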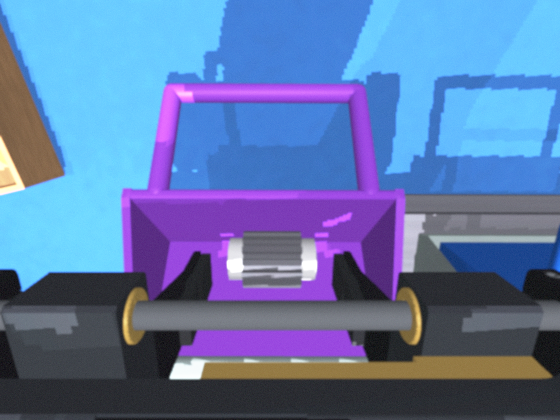

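The pinion (columns 227–317) is centred between the fingertips (210–334). I'll check its depth and lower.

```bash
python3 -c "
from h import *
w=snap('wrist')
for z in (108,113,118):print(at(w,272,260,z).round(1))"
```

```text
[ 588.7 -166.1  108. ]
[ 586.3 -165.9  113. ]
[ 583.9 -165.7  118. ]
```

{"method": "send_rows", "body": {"increments": [[0.76,[0,0,6],0],[0.76,[0,0,5],0],[0.76,[0,0,3],0],[0.76,[0,0,0],0]]}}

```text
time: 9.8
ee_pos: [586.0, -165.8, 134.0]
tool_rot: [-0.109, -3.139, 0.0]
wrist_force: [0.0, -0.2, -0.4]
grip_width: 66.2
grasp_force: 0.0
```

{"method": "send_rows", "body": {"increments": [[0.76,[0,0,3],0],[0.76,[0,0,2],0],[0.76,[0,0,0],0]]}}

```text
time: 10.1
ee_pos: [586.4, -166.0, 129.9]
tool_rot: [0.109, 3.14, 0.0]
wrist_force: [-1.2, 0.9, 5.6]
grip_width: 66.3
grasp_force: 2.3
```

{"method": "send_rows", "body": {"increments": [[0.3,[0,0,0],0],[0.3,[0,0,0],0],[0.3,[0,0,0],0],[0.3,[0,0,0],0],[0.3,[0,0,0],0]], "newtons": 35}}

```text
time: 10.6
ee_pos: [586.0, -166.0, 129.5]
tool_rot: [-0.109, -3.139, 0.0]
wrist_force: [-4.2, -0.5, 3.7]
grip_width: 47.8
grasp_force: 36.9
```

Gripped at 47.8 mm, matching the pinion's 48 mm. I'll lift.

{"method": "send_rows", "body": {"increments": [[0.3,[0,0,-5],0],[0.3,[0,0,-10],0],[0.3,[0,0,-20],0],[0.3,[0,0,-25],0],[0.3,[0,0,-25],0],[0.3,[0,0,-20],0],[0.3,[0,0,0],0]], "newtons": 45}}

```text
time: 11.3
ee_pos: [588.0, -166.3, 238.0]
tool_rot: [0.108, 3.134, -0.0]
wrist_force: [0.1, -1.4, -2.0]
grip_width: 47.5
grasp_force: 45.0
```

```bash
python3 go.py 464 383 230
```

```text
t 11.3 p [ 588.  -166.3  238. ] toolx deg 176.04 tilt -1.0 F [ 0.1 -1.4 -2. ] w 47.5 gf 44.996884195134044
tool delta [161.7 539.4   7.1]
```

{"method": "send_rows", "body": {"increments": [[0.3,[5,15,0],0],[0.3,[9,30,0],0],[0.3,[12,40,0],0],[0.3,[12,40,0],0],[0.3,[12,40,0],0],[0.3,[12,40,0],0],[0.3,[12,40,0],0],[0.3,[12,40,0],0]]}}

```text
time: 12.1
ee_pos: [519.3, 126.2, 234.0]
tool_rot: [-0.108, -3.139, -0.0]
wrist_force: [1.2, 0.8, -2.1]
grip_width: 47.5
grasp_force: 45.0
```

{"method": "send_rows", "body": {"increments": [[0.3,[12,40,0],0],[0.3,[12,40,0],0],[0.3,[12,40,0],0],[0.3,[12,40,0],0],[0.3,[12,40,0],0],[0.3,[9,30,0],0],[0.3,[5,20,0],-6],[0.3,[0,0,0],-6]]}}

```text
time: 12.9
ee_pos: [461.4, 383.0, 233.0]
tool_rot: [0.235, -3.131, -0.0]
wrist_force: [-0.0, -0.5, -2.1]
grip_width: 47.5
grasp_force: 45.0
```

{"method": "send_rows", "body": {"increments": [[0.3,[0,0,0],-6],[0.3,[0,0,0],0],[0.3,[0,0,0],0]]}}

```text
time: 13.2
ee_pos: [463.6, 378.8, 233.9]
tool_rot: [0.379, -3.118, 0.001]
wrist_force: [-0.9, -0.1, -1.8]
grip_width: 47.5
grasp_force: 45.0
```

```bash
python3 go.py 464 383 100;python3 -c "
from h import *
w=snap('wrist','w4.png')
hsv=cv2.cvtColor(w['img'],cv2.COLOR_RGB2HSV);m=cv2.inRange(hsv,(50,120,60),(70,255,255))
for c in cv2.findContours(m,0,2)[0]:
  if cv2.contourArea(c)>300: print(cv2.boundingRect(c), cv2.boxPoints(cv2.minAreaRect(c)).round().tolist())
for p in [(527,468,35),(562,343,35),(400,300,35),(370,425,35),(464,383,35)]: print(proj(w,p).round())"
```

```text
t 13.2 p [463.6 378.8 233.9] toolx deg -166.15 tilt -1.0 F [-0.9 -0.1 -1.8] w 47.5 gf 44.99661315232515
tool delta [ -1.5   4.  133.9]
(219, 122, 128, 141) [[212.0, 255.0], [219.0, 116.0], [346.0, 123.0], [338.0, 262.0]]
(367, 0, 133, 86) [[367.0, 67.0], [386.0, -24.0], [499.0, 0.0], [480.0, 91.0]]
[336. 265.]
[220. 268.]
[209. 112.]
[341. 113.]
[276. 194.]
```

View pics/w4.png

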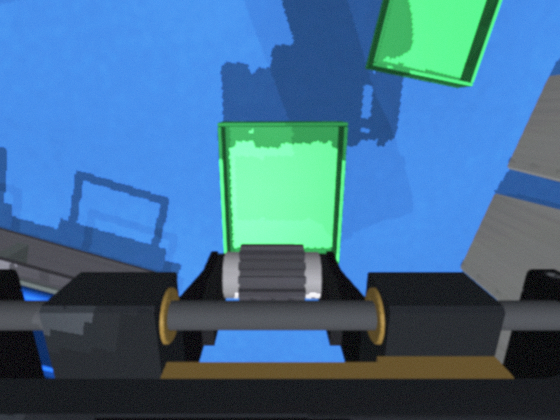

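The wrist view shows the pinion held at (272,272), with the large tray's rim at columns 219–347 and its far edge at row 122. The tray's centre is about 8 mm along tool +y.

{"method": "send_rows", "body": {"increments": [[0.3,[-5,8,10],0],[0.3,[0,0,30],0],[0.3,[0,0,40],0],[0.3,[0,0,40],0],[0.3,[0,0,35],0],[0.3,[0,0,20],0],[0.3,[0,0,10],0],[0.3,[0,0,0],0]]}}

```text
time: 14.05
ee_pos: [466.0, 387.6, 47.9]
tool_rot: [0.383, -3.116, 0.003]
wrist_force: [-0.7, 0.3, -2.4]
grip_width: 47.6
grasp_force: 45.0
```

{"method": "send_rows", "body": {"increments": [[0.3,[0,0,2],0],[0.3,[0,0,2],0],[0.3,[0,0,0],0]]}}

```text
time: 14.35
ee_pos: [467.0, 388.4, 46.4]
tool_rot: [-0.383, 3.117, 0.002]
wrist_force: [-0.0, -0.3, -1.5]
grip_width: 47.4
grasp_force: 45.0
```

{"method": "send_rows", "body": {"increments": [[0.3,[0,0,2],0],[0.3,[0,0,2],0],[0.3,[0,0,1],0],[0.3,[0,0,0],0]]}}

```text
time: 14.75
ee_pos: [466.5, 387.8, 40.4]
tool_rot: [0.384, -3.118, 0.0]
wrist_force: [-0.3, 1.0, -1.4]
grip_width: 47.8
grasp_force: 45.0
```

{"method": "send_rows", "body": {"increments": [[0.3,[0,0,1],0],[0.3,[0,0,1],0],[0.3,[0,0,0],0],[0.3,[0,0,0],0]]}}

```text
time: 15.15
ee_pos: [466.6, 387.9, 38.5]
tool_rot: [0.384, -3.118, 0.0]
wrist_force: [0.5, 0.3, -1.0]
grip_width: 47.7
grasp_force: 45.0
```

{"method": "send_rows", "body": {"increments": [[0.3,[0,0,1],0],[0.3,[0,0,1],0],[0.3,[0,0,0],0]]}}

```text
time: 15.45
ee_pos: [466.6, 387.8, 36.3]
tool_rot: [0.384, -3.118, 0.0]
wrist_force: [-0.4, 0.6, -0.9]
grip_width: 47.7
grasp_force: 45.0
```

{"method": "send_rows", "body": {"increments": [[0.3,[0,0,1],0],[0.3,[0,0,0],0],[0.3,[0,0,0],0]]}}

```text
time: 15.75
ee_pos: [466.6, 387.9, 35.5]
tool_rot: [0.384, -3.118, 0.0]
wrist_force: [0.1, -0.9, -2.4]
grip_width: 47.8
grasp_force: 45.0
```

{"method": "send_rows", "body": {"increments": [[0.3,[0,0,1],0],[0.3,[0,0,1],0],[0.3,[0,0,0],0]]}}

```text
time: 16.05
ee_pos: [466.8, 388.0, 34.8]
tool_rot: [0.384, -3.118, -0.001]
wrist_force: [-5.0, -3.6, 11.1]
grip_width: 47.7
grasp_force: 45.0
```

{"method": "send_rows", "body": {"increments": [[0.3,[0,0,1],0],[0.3,[0,0,0],0],[0.3,[0,0,0],0]]}}

```text
time: 16.35
ee_pos: [466.9, 388.0, 34.7]
tool_rot: [0.383, -3.118, -0.002]
wrist_force: [-7.1, -4.8, 21.3]
grip_width: 47.8
grasp_force: 45.0
```

The pinion is on the floor (21 N). I'll ease off the pressure, release and rise.

{"method": "send_rows", "body": {"increments": [[0.3,[0,0,-2],0],[0.3,[0,0,0],0],[0.65,[0,0,0],0],[0.7,[0,0,0],0],[0.7,[0,0,0],0],[0.7,[0,0,0],0],[0.7,[0,0,0],0]]}}

```text
time: 17.05
ee_pos: [466.7, 387.9, 34.5]
tool_rot: [0.384, -3.118, 0.0]
wrist_force: [0.3, -0.1, 0.7]
grip_width: 60.9
grasp_force: 0.0
```

{"method": "send_rows", "body": {"increments": [[0.7,[0,0,-10],0],[0.7,[0,0,-20],0],[0.7,[0,0,-40],0],[0.7,[0,0,-40],0],[0.7,[0,0,-40],0],[0.7,[0,0,-30],0],[0.7,[-40,0,0],0],[0.7,[-40,0,0],0]]}}

```text
time: 17.85
ee_pos: [545.0, 408.7, 217.9]
tool_rot: [-0.387, 3.115, 0.006]
wrist_force: [0.6, 0.7, 0.8]
grip_width: 60.9
grasp_force: 0.0
```

{"method": "send_rows", "body": {"increments": [[0.7,[0,0,0],0],[0.7,[0,0,0],0]]}}

```text
time: 18.05
ee_pos: [544.7, 406.8, 214.4]
tool_rot: [0.382, -3.118, 0.002]
wrist_force: [0.5, -0.2, -0.4]
grip_width: 61.0
grasp_force: 0.0
```

```bash
python3 go.py; python3 -c "
from h import *
w=snap('wrist');b=snap('side')
im=np.zeros((420,790,3),np.uint8);im[:210,:280]=cv2.resize(w['img'],(280,210),interpolation=3)
im[:420,290:790]=cv2.resize(b['img'][130:340,210:460],None,fx=2,fy=2,interpolation=2)
cv2.imwrite('pics/fin.png',im[:,:,::-1])"
```

```text
t 18.05 p [544.7 406.8 214.4] toolx deg -166.04 tilt -1.0 F [ 0.5 -0.2 -0.4] w 61.0 gf 0.0
```

View pics/fin.png

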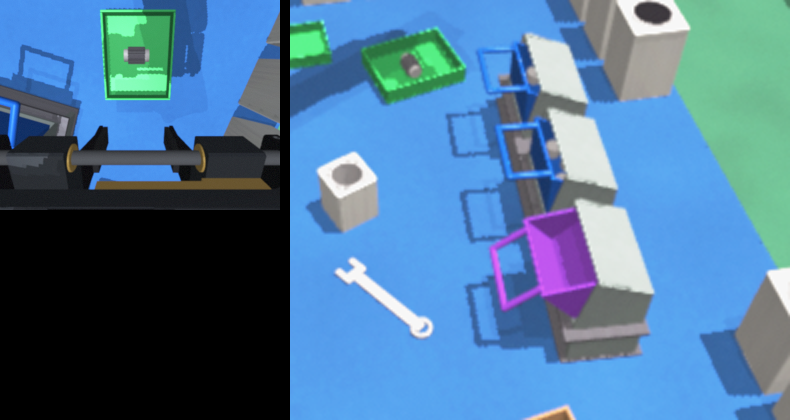

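The final view shows the pinion lying in the middle of the large tray, the purple bin empty and tipped open with its bar where it was after the press, and both blue bins shut. Handing in.

```bash
python3 -c "
from bench import *
print(hand_in())"
```

```text
the job is handed in; nothing more can be done
None
```

The job is handed in at about 18 s of the 54 s allowed: the purple bin is tipped open on its stop, the pinion is set down on the floor of the 160 x 130 mm green tray, and both blue bins are shut; no verdict was returned.

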